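Open the sample changer's gate and hold it wide

ROBOT

A 6-joint arm with a two-finger parallel gripper is mounted at the origin on the work surface. World frame = base frame: x ahead of the robot, y to its left, z up, the work surface at z = 0. Lengths are in m, angles in rad, forces in N, time in s.
With the tool pointing down it reaches from about 0.35 to 0.775 m from the base axis. Payload 7.3 kg.
Tool frame: the origin (TCP) lies midway between the tips of the shut fingers; the grasp point (between the pads) lies 19 mm behind it (robot.tcp_to_grasp is the distance from the TCP to the grasp point, in m); z points along the fingers, y is the line along which they close (so a half turn about z gives the same grasp; the last joint's range is limited). The gripper opens to 92 mm and grips with 3 to 60 N. Pads are 19 mm wide; open, the fingers measure 130 mm over their backs; the gripper's body (75 mm by 190 mm) begins 47 mm behind the grasp point.
Start: joints at [1.095, 0.342, 1.524, -0, 1.275, -0.146], TCP at [0.17, 0.497, 0.227] pointing down, gripper open.
Joint ranges: [-2.53, 2.53], [-0.77, 2.02], [0.04, 2.7], [-1, 4.14], [0.28, 2.66], [-3.11, 3.11]. Speed limits (rad/s): [2.57, 2.57, 3.14, 3.14, 3.14, 3.14].

INTERFACE

Orientations are given as [roll, pitch, yaw] about the fixed x, y, z axes, in that order (R = Rz(yaw) Ry(pitch) Rx(roll)).
In Python, from cell import readout, cams, ticket, robot gives the robot as it stands. The module is installed in compiled form; this text tells all that it offers.
- The arm moves only by the tool jog_arm, never from a script. Its argument "plan" is a list of rows, each a list of 5 numbers: the shift along the world's x, y, z each as a share of 0.08 m, from -1 to 1, then the turn about the world's z as a share of 90 degrees, from -1 to 1, then the opening, from -1 (shut) to 1 (fully open). A call has 1 to 12 rows; each row is the pose to reach, as a shift and turn from the pose commanded when the call began; what a row does not reach only later rows make up. A row lasts 1/10 s, in which the tool goes at most 50 mm and 8.59 degrees, less where a joint would pass 70% of its speed; a pose out of reach is approached as far as the arm can. A call with a number of a shift or a turn outside -1 to 1 is refused whole. A call with a gripper value outside its range is refused whole. The fingers move at their own pace and stop on an object; "squeeze" is the grip in N (left out, the last holds). Time passes only in rows, so rows that repeat a pose let the fingers close. It gives the time, the measured TCP pose, the force, the opening and the grip force at its end, in the units of the state.
- readout.observe(): the state, without advancing time (a new reading comes with each control period).
- cams.read_camera(name): name is "side" or "top" or "wrist"; returns the picture (400x640x3 uint8, blue, green, red); there is no depth.
- cams.calibration(name): a dict with "K" (3x3 intrinsics, pixels), "k1" (the pictures are not rectified: a ray, as slopes to the right and down, at radius r is drawn at 1 + k1 r^2 times it, then the intrinsics apply), "world_from_camera" (4x4, takes a point from camera to world coordinates). Camera axes: x right, y down, z forward; pixel columns grow to the right and rows downward; lengths in m; the calibration is good to about 2 mm. A picture is of the moment at which its call begins: read the wrist's pose just before it. calibration takes no time and is no camera call; for the wrist camera it gives the pose at the moment of the call.
- ticket.hand_in(): hands the job in; it is judged then, once.
The state is a dict: "time": time; "qpos": joint angles; "qvel": joint speeds; "joint_efforts": joint torques, N m; "tool_pos": TCP position; "tool_rot": TCP orientation; "contact_force": force on the tool from outside, world axes, zero at the start; "torque": the same for the moment, N m; "opening": finger opening in m; "grip_force": force on a finger pad.
Only numpy, scipy, OpenCV 4.12 (cv2) and the standard library are available. Lean on these libraries where they do the work, as an engineer would, in place of code of your own. Each camera call takes 0.05 s, during which the arm holds its last target. There are 200 camera calls.

TASK

The lidded steel pot stands in the way of the sample changer's smoked gate: first slide it along the mat, keeping it down on the mat all the way, until it stands inside the empty marked ring, and leave it there. Then squeeze the outer safety catch fully together, after it the bolt catch beside the gate, and swing the gate open by its knob, past its detent, to about 75 degrees or more. Finish while holding the gate wide open against its closing spring, do not let go, and leave the cup rack, jar and mouse where they are and keep the gate off the pot.

Things in the scene. Friction and masses are not known exactly. Their poses are not given: they have to be found in the camera images.
- changer: Sample changer: fixed white instrument, flat top 100 high, spanning x 0 to 0.28, y -0.255 to 0.165 of its own frame. Origin: bench level, foot of its front face; x points into the machine, y left, z up. Open well (x 0 to 0.20, y -0.075 to 0.105) with a turntable of cups (tops at z 0.068), closed in front by the gate. The points below are in this frame, whatever its yaw.
- safety_catch (a point): Middle of the outer (safety) catch, at (0.04, -0.21, 0.115) of the changer. Two upright grey tabs on its top (8 thick, 22 wide, tops at z 0.130) face each other along the changer's x: 52 over their outer faces, 34 squeezed. Geared together, about 5 N, stay where left. While out, its steel link (z under 0.12, runs behind the bolt catch) blocks the bolt catch.
- safety (a joint): Travel of each safety-catch tab: 0 m out (as at the start), 0.009 m squeezed fully.
- bolt_catch (a point): Middle of the bolt catch, at (0.04, -0.12, 0.118) of the changer. Two upright grey tabs on its top (8 thick, 22 wide, tops at z 0.136) face each other along the changer's y: 52 over their outer faces, 34 squeezed. Geared together, about 5 N, stay where left. Carries the steel bolt (top z 0.107) in front of the gate's free edge. Blocked (springs back) until the safety catch is in.
- bolt (a joint): Travel of each bolt-catch tab: 0 m out (gate locked, as at the start), 0.009 m squeezed fully (gate free).
- gate_hinge (a point): Point on the gate's vertical hinge axis, level with the machine's top: (-0.007, 0.11, 0.10) of the changer. A steel cam disc here (radius 30, top z 0.113) turns with the gate and meets a spring plunger on the machine's top: the detent.
- gate_knob (a point): Middle of the gate's knob, a black upright round post, 16 in diameter, z 0.10 to 0.148 (this point z 0.124), on the gate's top edge, 145 from the hinge axis; moves with the gate. Closed: (-0.007, -0.035, 0.124) of the changer. A grasp can turn about the post. At angle a it is at hinge + 0.145 * (-sin a, -cos a) in the changer's x, y.
- gate (a joint): Gate angle, rad: 0 closed (start), 1.5 stop; its free edge swings out towards the robot, clockwise from above. Smoked panel 10 thick, z 0.012 to 0.10, reaching 175 from the hinge. A damped spring pulls it shut: 0.15 N m at 0, 0.6 at 1.5. The detent resists from 0.3 to 0.85 (about 10 N at the knob, spring included); let go beyond it, the gate falls back to rest on it at about 0.8.
- pot: Loose steel pot with a lid fixed on it, upright, about 0.6 kg: body 72 mm in diameter (rim 76) and 46 mm tall, on it a round knob 22 mm in diameter from 46 (full width from 56) to 80 mm above the pot's foot. Origin: centre of its underside. Slides easily on the smooth mat (friction about 0.25). It stands at the start near the ring that lies in the gate's swing.
- mat: Thin fixed tan mat, 115 (x) x 300 (y) x 3 mm, on the bench in front of the machine. Origin: centre of its underside; its y axis runs along the line of the two rings.
- ring_start (a point): Centre, on the mat's top (z 0.003), of the marked ring at the mat's +y end, in the gate's swing; a thin dark circle printed on the mat, 88 mm inner diameter.
- ring_park (a point): Centre, on the mat's top, of the empty marked ring at the mat's -y end, 180 mm from the other, clear of the gate; same size. The pot belongs here.
- cup_rack: Bystander: grey block 110 x 150 x 20 mm with six white cups on it (48 mm tall in all). Origin: centre of its underside.
- jar: Bystander: small brown capped jar, 60 mm in diameter, 85 mm tall. Origin: centre of its underside.
- mouse: Bystander: cream computer mouse, 105 x 58 x 28 mm. Origin: centre of its underside.
Things that resemble listed ones, but are neither listed nor needed, are in the scene too. Leave any black or purple look-alike of the pot alone.

How it is judged:
By the outcome, as a careful person would: the job done as asked, in the order asked, and still so for the second after the job is handed in, while the arm keeps its last pose, push and grip.
It also fails if it takes over 72 s, if anything falls off the work surface, if the arm or the gripper's body presses on something with over 40 N, if the wrist force passes 120 N, or if a joint passes its speed limit or range.

## Working session

There is one attempt and no reset: what is moved stays moved. The work goes in short steps, Python scripts to look and compute and a tool call to move; the robot and the scene stay as the last step left them, time stands still between calls to the robot, and variables do not carry over. Pictures are saved under pics/ and viewed, at most 10 in all, crops included, and the job is handed in when it is done.

Besides the shell and the picture viewer there is one more tool, called by a JSON object that holds its "fn" and its "kwargs", one argument or row to a line. jog_arm: Moves the arm, as the interface text tells. Shift numbers are shares of 0.08 m and turn numbers shares of 90 degrees, none past 1 either way. Its arguments: {"type":"object","properties":{"plan":{"type":"array"},"squeeze":{"type":"number"}},"required":["plan"]}

```bash
mkdir -p pics; cat > h.py <<'E'
import numpy as np, cv2
from cell import readout, cams, ticket, robot
def ray(name,u,v,c=None):
    c=c or cams.calibration(name);K=np.array(c["K"]);T=np.array(c["world_from_camera"])
    d=np.array([(u-K[0,2])/K[0,0],(v-K[1,2])/K[1,1]]);s=d.copy()
    for _ in range(30): s=d/(1+c["k1"]*(s@s))
    return T[:3,3],T[:3,:3]@np.array([*s,1.])
def onz(name,u,v,z,c=None):
    o,d=ray(name,u,v,c);return o+d*(z-o[2])/d[2]
def cross(r1,r2):
    A=np.c_[r1[1],-r2[1]];t=np.linalg.lstsq(A,r2[0]-r1[0],rcond=None)[0]
    p=r1[0]+t[0]*r1[1];q=r2[0]+t[1]*r2[1];return (p+q)/2,np.linalg.norm(p-q)
def proj(name,P,c=None):
    c=c or cams.calibration(name);K=np.array(c["K"]);T=np.array(c["world_from_camera"])
    p=T[:3,:3].T@(np.array(P)-T[:3,3]);s=p[:2]/p[2];s=s*(1+c["k1"]*(s@s));return s*[K[0,0],K[1,1]]+[K[0,2],K[1,2]]
E
python3 - <<'E'
from h import *
s=readout.observe();print(s)
for n in("top","side","wrist"):
    c=cams.calibration(n);print(n,np.round(c["world_from_camera"],3).tolist(),c["k1"],np.array(c["K"])[0,0]);cv2.imwrite(f"pics/{n}0.png",cams.read_camera(n))
E
```

```text
{'time': 0.0, 'qpos': array([ 1.09502927e+00,  3.42724052e-01,  1.52504396e+00, -1.57980101e-05,
        1.27539732e+00, -1.45984434e-01]), 'qvel': array([-0.00137943,  0.00162751, -0.00159765, -0.00031663, -0.00022256,
       -0.00072637]), 'joint_efforts': array([-1.24838614e-03, -4.31241775e+01, -2.44222248e+01,  7.15914136e-02,
        5.58489596e-02, -1.00521468e-04]), 'tool_pos': array([0.16979578, 0.49633969, 0.22603488]), 'tool_rot': array([-3.14003451e+00, -2.13824861e-04,  2.81181447e+00]), 'contact_force': array([ 0.23755362,  0.20060607, -0.01649124]), 'torque': array([ 0.00835377, -0.00906049,  0.00362999]), 'grip_force': 0.0, 'opening': 0.09199715684474516}
top [[-0.018, -0.979, 0.202, 0.256], [-1.0, 0.018, -0.004, -0.004], [0.0, -0.202, -0.979, 1.424], [0.0, 0.0, 0.0, 1.0]] 0.015488944612277645 418.5604344390716
side [[0.69, -0.553, 0.466, -0.006], [-0.723, -0.516, 0.459, -0.537], [-0.014, -0.654, -0.756, 0.968], [0.0, 0.0, 0.0, 1.0]] -0.03435342999983397 388.4421741909112
wrist [[0.324, 0.907, 0.268, 0.097], [0.946, -0.31, -0.094, 0.52], [-0.002, 0.284, -0.959, 0.384], [0.0, 0.0, 0.0, 1.0]] -0.046441655271285895 357.53484652723137
```

View pics/top0.png

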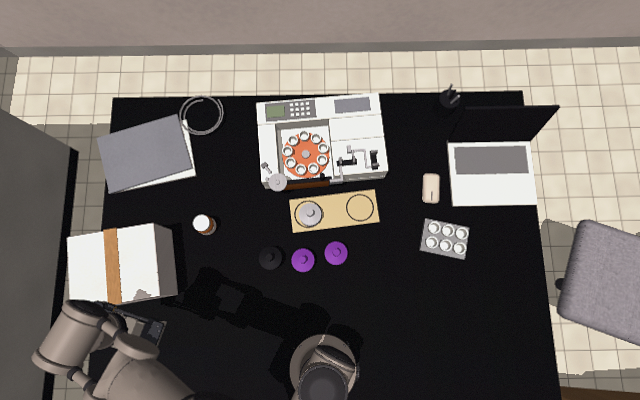

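View pics/side0.png

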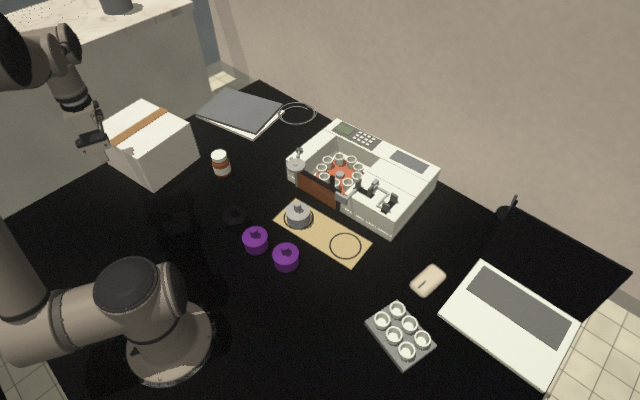

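The top view shows the steel pot at about (309,214) and the empty ring at (360,208). Look-alikes are black at (270,258) and purple at (303,260) and (336,253). The steel one on the mat is the one meant. I'll confirm in one enlarged crop of both views.

```bash
python3 - <<'E'
from h import *
t=cv2.imread("pics/top0.png")[85:240,250:395];s=cv2.imread("pics/side0.png")[115:275,265:445]
a=cv2.resize(t,(400,428),interpolation=cv2.INTER_CUBIC);b=cv2.resize(s,(400,356),interpolation=cv2.INTER_CUBIC)
o=np.zeros((428,800,3),np.uint8);o[:,:400]=a;o[:356,400:]=b;cv2.imwrite("pics/crop.png",o)
E
```

```text
(no output)
```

View pics/crop.png

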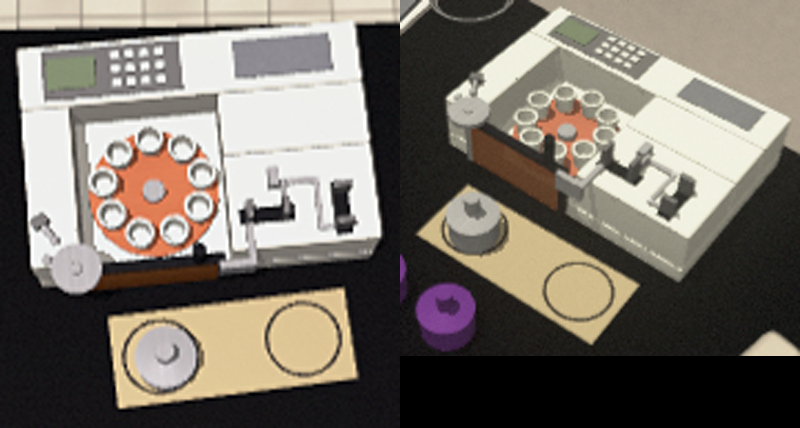

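The crop confirms it: the steel pot on the mat is inside the left ring, at crop (168,350), and the right ring is empty. In the left crop the cam disc is at (76,268), the gate knob at (200,252), the bolt catch at (267,212) and the safety catch at (343,205).

```bash
cat > meas.py <<'E'
from h import *
def mat(n,img):
    h=cv2.cvtColor(img,cv2.COLOR_BGR2HSV);m=cv2.inRange(h,(12,60,120),(28,170,255))
    k,l,st,ce=cv2.connectedComponentsWithStats(m);cs=[i for i in range(1,k) if st[i,4]>300]
    return m,[(st[i].tolist(),ce[i].round(1).tolist()) for i in cs],l
E
python3 - <<'E'
from meas import *
for n in("top","side"):
    im=cv2.imread(f"pics/{n}0.png");m,c,l=mat(n,im);print(n,c)
    # mat: component hull nearest
    tgt=(340,205) if n=="top" else (330,235)
    if True:
        M=np.zeros_like(m);y0,x0=tgt[1]-45,tgt[0]-60;M[y0:y0+85,x0:x0+110]=m[y0:y0+85,x0:x0+110]
        pts=cv2.findNonZero(M)
        W=np.array([onz(n,*p[0],0.003)[:2] for p in pts],np.float32)
        W=W[(abs(W-np.median(W,0))<.2).all(1)]
        r=cv2.minAreaRect(W);print("mat",r)
        # ring_park: hollow contours
        cn,hi=cv2.findContours(M,cv2.RETR_CCOMP,cv2.CHAIN_APPROX_NONE)
        for q in cn:
            if len(q)>40:
                w=np.array([onz(n,*p[0],0.003)[:2] for p in q],np.float32);e=cv2.fitEllipse(w);print(len(q),e)
T=lambda x,y:(250+x/400*145-.3,85+y/428*155-.3)
S=lambda x,y:(265+(x-400)/400*180-.3,115+y/356*160-.3)
for k,a,b in[("potknob",(168,350),(473,207)),("disc",(76,268),(468,111)),("gknob top",(200,248),(549,137)),("bolt L",(248,212),(606,150)),("bolt R",(288,203),(637,158)),("saf far",(343,184),(686,180)),("saf near",(344,220),(670,203)),("BL",(18,48),None),("BR",(357,22),(789,119)),("FR",(382,240),(682,245))]:
    t=ray("top",*T(*a))
    if b: p,d=cross(t,ray("side",*S(*b)));print(k,p.round(3),round(d,4),"onz.1",onz("top",*T(*a),.1).round(3))
    else: print(k,onz("top",*T(*a),.1).round(3))
E
```

```text
top [([289, 189, 91, 44, 2327], [337.9, 209.9]), ([103, 228, 19, 77, 1037], [112.0, 266.1])]
mat ((0.5121006965637207, -0.046924710273742676), (0.11660150438547134, 0.3001183569431305), 6.126616954803467)
235 ((0.5122188329696655, -0.04729648679494858), (0.12743063271045685, 0.3828689157962799), 6.183117866516113)
79 ((0.5000588297843933, 0.033260032534599304), (0.08628455549478531, 0.09024739265441895), 66.09915161132812)
side [([109, 107, 59, 40, 499], [137.3, 126.3]), ([273, 206, 100, 64, 2266], [329.7, 237.5])]Traceback (most recent call last):
  File "<stdin>", line 9, in <module>
  File "h.py", line 9, in onz
    o,d=ray(name,u,v,c);return o+d*(z-o[2])/d[2]
        ~~~^^^^^^^^^^^^
  File "h.py", line 4, in ray
    c=c or cams.calibration(name);K=np.array(c["K"]);T=np.array(c["world_from_camera"])
           ~~~~~~~~~~~~~~~~^^^^^^
ValueError: time passes only in moves, steps and waits
```

```bash
python3 - <<'E'
import re
s=open("h.py").read()
s=s.replace("def ray(","_c={}\ndef cal(n):\n    if n not in _c: _c[n]=cams.calibration(n)\n    return _c[n]\ndef ray(",1).replace("c or cams.calibration(name)","c or cal(name)")
open("h.py","w").write(s)
E
python3 - <<'E'
from meas import *
for n in("top","side"):
    im=cv2.imread(f"pics/{n}0.png");m,c,l=mat(n,im);i=l[209,336] if n=="top" else l[230,325]
    M=(l==i).astype(np.uint8)
    W=np.array([onz(n,*p[0],0.003)[:2] for p in cv2.findNonZero(M)],np.float32)
    print(n,"mat",cv2.minAreaRect(W))
    g=cv2.cvtColor(im,cv2.COLOR_BGR2GRAY)
    R=np.array([.5217,-.1364])
    # dark ring pixels near park, fit circle
    P=[onz(n,u,v,.003)[:2] for v in range(180,270) for u in range(320,390) if g[v,u]<125]
    P=np.array(P);d=np.hypot(*(P-R).T);P=P[(d<.052)&(d>.036)]
    A=np.c_[2*P,np.ones(len(P))];x=np.linalg.lstsq(A,(P**2).sum(1),rcond=None)[0];print("ring park",x[:2],np.sqrt(x[2]+x[:2]@x[:2]),len(P))
T=lambda x,y:(250+x/400*145-.3,85+y/428*155-.3)
S=lambda x,y:(265+(x-400)/400*180-.3,115+y/356*160-.3)
for k,a,b in[("potknob",(168,350),(473,203)),("disc",(76,268),(468,111)),("gknob top",(200,248),(549,137)),("bolt L",(248,212),(606,150)),("bolt R",(288,203),(637,158)),("saf far",(343,184),(686,180)),("saf near",(344,220),(670,203)),("BR",(357,22),(789,119)),("FR",(382,240),(682,245))]:
    p,d=cross(ray("top",*T(*a)),ray("side",*S(*b)));print(k,p.round(3),round(d,4),"onz.1",onz("top",*T(*a),.1).round(3))
print("BL",onz("top",*T(18,48),.1))
E
```

```text
top mat ((0.5121006965637207, -0.046924710273742676), (0.11660150438547134, 0.3001183569431305), 6.126616954803467)
ring park [ 0.52173514 -0.13633319] 0.04593399703730085 87
side mat ((0.5132794380187988, -0.04687038064002991), (0.11682911962270737, 0.3013271987438202), 6.201566696166992)
ring park [ 0.52290204 -0.13633887] 0.045877526541021306 105
potknob [0.496 0.031 0.074] 0.0024 onz.1 [0.492 0.03  0.1  ]
disc [0.59  0.136 0.111] 0.0004 onz.1 [0.593 0.138 0.1  ]
gknob top [ 0.601 -0.009  0.15 ] 0.0004 onz.1 [ 0.614 -0.009  0.1  ]
bolt L [ 0.65  -0.067  0.128] 0.0026 onz.1 [ 0.658 -0.067  0.1  ]
bolt R [ 0.656 -0.113  0.141] 0.0029 onz.1 [ 0.668 -0.115  0.1  ]
saf far [ 0.681 -0.178  0.129] 0.0007 onz.1 [ 0.69  -0.182  0.1  ]
saf near [ 0.642 -0.18   0.117] 0.0037 onz.1 [ 0.646 -0.181  0.1  ]
BR [ 0.895 -0.207  0.105] 0.0023 onz.1 [ 0.899 -0.208  0.1  ]
FR [ 0.62  -0.225  0.091] 0.0054 onz.1 [ 0.62  -0.225  0.1  ]
BL [0.87214439 0.20958323 0.1       ]
```

{"fn": "jog_arm", "kwargs": {
  "plan": [
    [0.34, -0.48, 0, 0.095, 1],
    [0.68, -0.97, 0, 0.14, 1],
    [0.68, -0.97, 0, 0.14, 1]
  ]
}}

```text
time: 0.45
tool_pos: [0.2265, 0.4155, 0.2264]
tool_rot: [-3.139, 0.0, 3.03]
contact_force: [-0.9, -0.9, 0.4]
opening: 0.0913
grip_force: 0.0
```

{"fn": "jog_arm", "kwargs": {
  "plan": [
    [0.34, -0.48, 0, 0.095, 0.2],
    [0.68, -0.97, 0, 0.14, 0.2],
    [0.68, -0.97, 0, 0.14, 0.2]
  ]
}}

```text
time: 0.75
tool_pos: [0.2809, 0.3384, 0.2266]
tool_rot: [-3.14, 0.0, -3.033]
contact_force: [0.5, -0.4, 0.3]
opening: 0.0722
grip_force: 0.0
```

{"fn": "jog_arm", "kwargs": {
  "plan": [
    [0.34, -0.48, 0, 0, 0.2],
    [0.68, -0.97, 0, 0, 0.2],
    [0.68, -0.97, 0, 0, 0.2]
  ]
}}

```text
time: 1.05
tool_pos: [0.3357, 0.261, 0.2267]
tool_rot: [-3.141, 0.001, -3.038]
contact_force: [-1.1, 0.7, 0.1]
opening: 0.0556
grip_force: 0.0
```

{"fn": "jog_arm", "kwargs": {
  "plan": [
    [0.34, -0.48, 0, 0, 0.2],
    [0.68, -0.97, 0, 0, 0.2],
    [0.68, -0.97, 0, 0, 0.2]
  ]
}}

```text
time: 1.35
tool_pos: [0.3901, 0.1838, 0.2267]
tool_rot: [-3.141, 0.001, -3.037]
contact_force: [-0.4, 0.8, -0.8]
opening: 0.0552
grip_force: 0.0
```

{"fn": "jog_arm", "kwargs": {
  "plan": [
    [0.34, -0.48, 0, 0, 0],
    [0.68, -0.97, 0, 0, 0],
    [0.68, -0.97, 0, 0, 0]
  ]
}}

```text
time: 1.65
tool_pos: [0.4444, 0.1066, 0.2266]
tool_rot: [-3.141, 0.001, -3.036]
contact_force: [0.5, 0.5, -0.3]
opening: 0.0459
grip_force: 0.0
```

{"fn": "jog_arm", "kwargs": {
  "plan": [
    [0.32, -0.45, 0, 0, 0],
    [0.64, -0.91, 0, 0, 0],
    [0.64, -0.91, 0, 0, 0],
    [0.64, -0.91, 0, 0, 0]
  ]
}}

```text
time: 2.05
tool_pos: [0.4928, 0.0373, 0.2263]
tool_rot: [3.14, -0.001, -3.033]
contact_force: [-0.6, 0.7, -0.1]
opening: 0.046
grip_force: 0.0
```

```bash
python3 - <<'E'
from h import *
import pickle
c=cams.calibration("wrist");im=cams.read_camera("wrist");cv2.imwrite("pics/w1.png",im);pickle.dump(c,open("w1.pkl","wb"))
s=readout.observe();print(s["tool_pos"],s["tool_rot"],s["opening"])
for P in[(.496,.031,.083),(.496,.031,.059),(.522,-.136,.003)]:print(P,proj("wrist",P,c))
E
```

```text
[0.49245769 0.03773554 0.22637569] [ 3.14035339e+00 -1.26915981e-03 -3.03136782e+00] 0.04595526708068049
(0.496, 0.031, 0.083) [309.61285973 186.50901017]
(0.496, 0.031, 0.059) [309.99906674 180.01099073]
(0.522, -0.136, 0.003) [157.66467292 175.0721115 ]
```

View pics/w1.png

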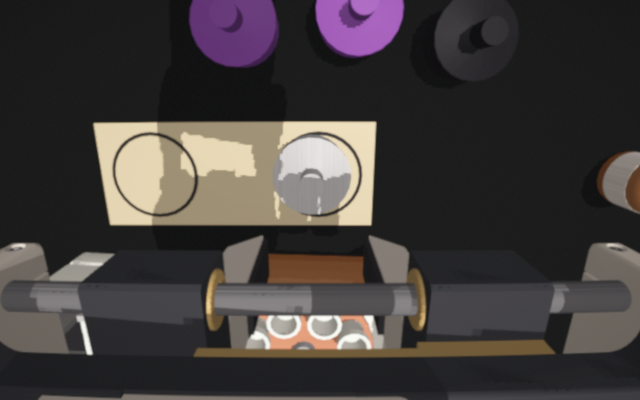

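The wrist view shows the steel pot lid centred at about (312,176), with the knob where I predicted, and the park ring at about (155,174). The purple and black look-alikes are at the top of the frame, clear of the path. Going down to the knob.

{"fn": "jog_arm", "kwargs": {
  "plan": [
    [0.03, -0.06, -0.5, 0, 0],
    [0.03, -0.06, -1, 0, 0],
    [0.03, -0.06, -1, 0, 0]
  ]
}}

```text
time: 2.4
tool_pos: [0.4915, 0.0333, 0.1428]
tool_rot: [3.139, -0.01, -3.03]
contact_force: [-0.8, 1.0, 0.3]
opening: 0.046
grip_force: 0.0
```

{"fn": "jog_arm", "kwargs": {
  "plan": [
    [0, 0, -0.4, 0, 0],
    [0, 0, -0.75, 0, 0],
    [0, 0, -0.95, 0, 0],
    [0, 0, -0.95, 0, 0]
  ]
}}

```text
time: 2.8
tool_pos: [0.4948, 0.0325, 0.0706]
tool_rot: [3.141, -0.002, -3.03]
contact_force: [-0.0, -0.5, 0.2]
opening: 0.0458
grip_force: 0.0
```

```bash
python3 - <<'E'
from h import *
im=cams.read_camera("side");a=im[125:255,240:400];b=cams.read_camera("wrist")[80:330,180:460]
o=np.zeros((400,800,3),np.uint8);o[:325,:400]=cv2.resize(a,(400,325));o[:357,400:]=cv2.resize(b,(400,357));cv2.imwrite("pics/g1.png",o);print(readout.observe()["tool_pos"])
E
```

```text
[0.49637935 0.03198294 0.07241603]
```

View pics/g1.png

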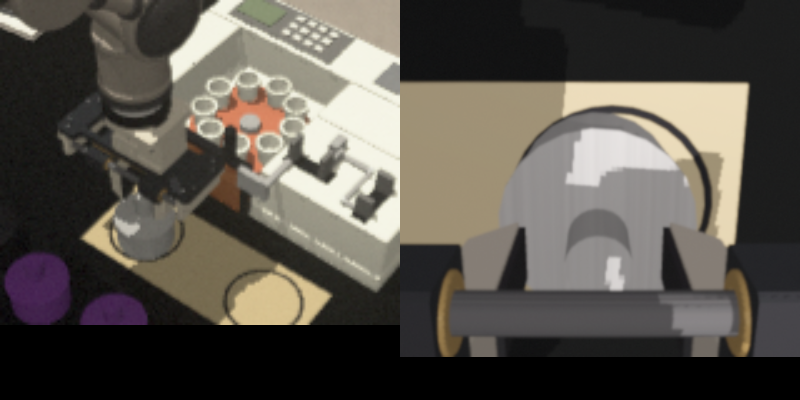

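The fingers straddle the knob and the lid is centred between them. Lowering a little and gripping.

{"fn": "jog_arm", "kwargs": {
  "plan": [
    [0, 0, -0.1, 0, 0],
    [0, 0, -0.17, 0, 0],
    [0, 0, -0.17, 0, -1],
    [0, 0, -0.17, 0, -1],
    [0, 0, -0.17, 0, -1],
    [0, 0, -0.17, 0, -1],
    [0, 0, -0.17, 0, -1],
    [0, 0, -0.17, 0, -1]
  ],
  "squeeze": 15
}}

```text
time: 3.7
tool_pos: [0.4957, 0.0311, 0.0573]
tool_rot: [3.141, 0.0, -3.032]
contact_force: [0.9, 1.2, 1.8]
opening: 0.0216
grip_force: 15.0
```

{"fn": "jog_arm", "kwargs": {
  "plan": [
    [0.01, -0.05, -0.01, 0, -1],
    [0.03, -0.15, -0.01, 0, -1],
    [0.05, -0.29, -0.01, 0, -1],
    [0.07, -0.45, -0.01, 0, -1],
    [0.1, -0.61, -0.01, 0, -1],
    [0.12, -0.77, -0.01, 0, -1],
    [0.15, -0.93, -0.01, 0, -1]
  ],
  "squeeze": 4
}}

```text
time: 4.4
tool_pos: [0.5078, -0.0446, 0.0566]
tool_rot: [-3.142, 0.001, -3.032]
contact_force: [-0.2, 2.5, 4.3]
opening: 0.0218
grip_force: 4.0
```

{"fn": "jog_arm", "kwargs": {
  "plan": [
    [0.03, -0.16, 0, 0, -1],
    [0.05, -0.32, 0, 0, -1],
    [0.08, -0.48, 0, 0, -1],
    [0.1, -0.64, 0, 0, -1],
    [0.12, -0.77, 0, 0, -1],
    [0.13, -0.85, 0, 0, -1],
    [0.14, -0.88, 0, 0, -1]
  ]
}}

```text
time: 5.1
tool_pos: [0.5188, -0.1152, 0.0565]
tool_rot: [-3.141, 0.0, -3.033]
contact_force: [-0.0, 2.7, 5.5]
opening: 0.0219
grip_force: 4.0
```

{"fn": "jog_arm", "kwargs": {
  "plan": [
    [0.02, -0.12, 0, 0, -1],
    [0.03, -0.21, 0, 0, -1],
    [0.04, -0.27, 0, 0, -1],
    [0.04, -0.29, 0, 0, -1],
    [0.04, -0.29, 0, 0, -1]
  ]
}}

```text
time: 5.6
tool_pos: [0.5222, -0.1377, 0.0564]
tool_rot: [-3.141, 0.0, -3.032]
contact_force: [0.9, -1.6, 3.9]
opening: 0.0215
grip_force: 4.0
```

```bash
python3 - <<'E'
from h import *
im=cams.read_camera("side");a=im[165:295,290:450];b=cams.read_camera("wrist")[80:330,180:460]
o=np.zeros((400,800,3),np.uint8);o[:325,:400]=cv2.resize(a,(400,325));o[:357,400:]=cv2.resize(b,(400,357));cv2.imwrite("pics/g2.png",o);print(readout.observe()["tool_pos"])
E
```

```text
[ 0.52212582 -0.13744748  0.05639198]
```

View pics/g2.png

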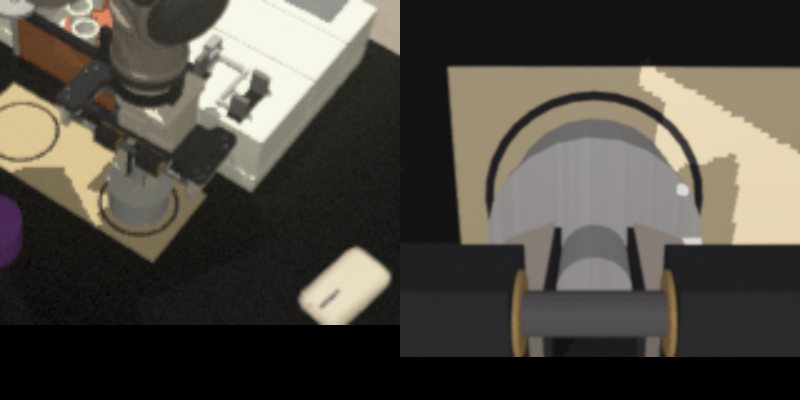

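The pot stands concentric in the park ring: in the wrist view both centres are near u≈594, and the side view agrees. Releasing and rising.

{"fn": "jog_arm", "kwargs": {
  "plan": [
    [0, 0, 0, 0, 0.1],
    [0, 0, 0, 0, 0.1],
    [0, 0, 0, 0, 0.1],
    [0, 0, 0, 0, 0.1],
    [0, 0, 0.2, 0, 0.1],
    [0, 0, 0.6, 0, 0.1],
    [0, 0, 1, 0, 0.1],
    [0, 0, 1, 0, 0.1]
  ]
}}

```text
time: 6.5
tool_pos: [0.5243, -0.1377, 0.1404]
tool_rot: [-3.138, 0.007, -3.031]
contact_force: [1.0, -0.3, -0.6]
opening: 0.0504
grip_force: 0.0
```

{"fn": "jog_arm", "kwargs": {
  "plan": [
    [0.2, -0.1, 0.6, 0, 0.5],
    [0.8, 0, 1, 0, 0.5],
    [0.8, 0, 1, 0, 0.5]
  ]
}}

```text
time: 6.8
tool_pos: [0.5902, -0.137, 0.2198]
tool_rot: [-3.139, 0.008, -3.031]
contact_force: [1.2, -0.8, -0.2]
opening: 0.0674
grip_force: 0.0
```

{"fn": "jog_arm", "kwargs": {
  "plan": [
    [0.5, 0, 0.2, 0, 0.5],
    [0.8, 0, 0.2, 0, 0.5],
    [0.8, 0, 0.2, 0, 0.5],
    [0.8, 0, 0.2, 0, 0.5],
    [0.8, 0, 0.2, 0, 0.5]
  ]
}}

```text
time: 7.3
tool_pos: [0.649, -0.1368, 0.2315]
tool_rot: [3.141, -0.002, -3.032]
contact_force: [-0.5, 0.5, 0.8]
opening: 0.0688
grip_force: 0.0
```

```bash
python3 - <<'E'
from h import *
import pickle
c=cams.calibration("wrist");im=cams.read_camera("wrist");cv2.imwrite("pics/w2raw.png",im);pickle.dump(c,open("w2.pkl","wb"))
s=readout.observe();print(s["tool_pos"],s["tool_rot"],s["opening"],s["qpos"])
cv2.imwrite("pics/w2.png",cv2.resize(im[:360],(800,450)))
for P in[(.659,-.18,.13),(.653,-.09,.136),(.601,-.009,.148),(.59,.136,.113)]:print(P,proj("wrist",P,c)*1.25)
cv2.imwrite("pics/t2.png",cams.read_camera("top"))
E
```

```text
[ 0.64908684 -0.13687689  0.2319664 ] [ 3.14104842e+00 -1.16906020e-03 -3.03186435e+00] 0.06900956605894543 [-3.23259868e-01  6.04097457e-01  1.08092532e+00  3.51246626e-06
  1.45785940e+00 -2.00378458e+00]
(0.659, -0.18, 0.13) [324.71421103 254.91847799]
(0.653, -0.09, 0.136) [473.66762688 264.04963091]
(0.601, -0.009, 0.148) [635.60449395 197.47207408]
(0.59, 0.136, 0.113) [820.02188864 197.16761428]
```

View pics/w2.png

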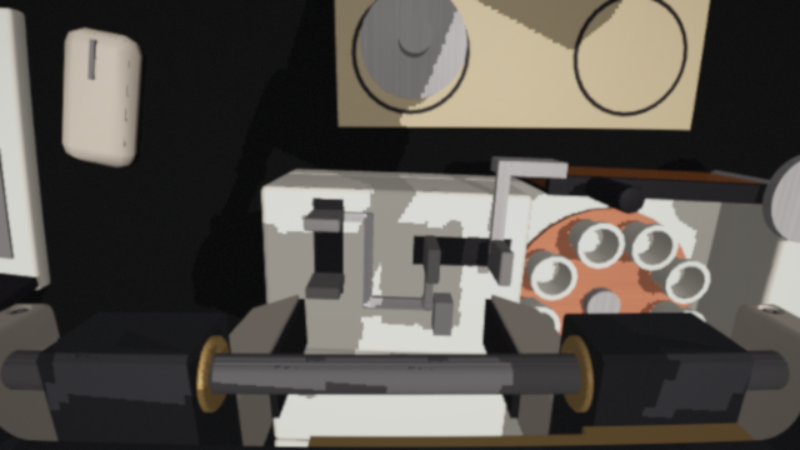

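The wrist view shows the safety catch tabs at (325,~220) and (325,~287), the bolt tabs at (432,262) and (500,262), and the gate knob cap at (632,198). All are within a few mm of where I predicted. The pot is inside its ring at the top. Next I rotate and centre over the safety catch.

{"fn": "jog_arm", "kwargs": {
  "plan": [
    [0.06, -0.27, 0, -0.09, 0.35],
    [0.12, -0.54, 0, -0.18, 0.35],
    [0.12, -0.54, 0, -0.27, 0.35],
    [0.12, -0.54, 0, -0.36, 0.35],
    [0.12, -0.54, 0, -0.45, 0.35],
    [0.12, -0.54, 0, -0.54, 0.35],
    [0.12, -0.54, 0, -0.63, 0.35],
    [0.12, -0.54, 0, -0.72, 0.35],
    [0.12, -0.54, 0, -0.81, 0.35],
    [0.12, -0.54, 0, -0.9, 0.35],
    [0.12, -0.54, 0, -0.99, 0.35],
    [0.12, -0.54, 0, -1, 0.35]
  ]
}}

```text
time: 8.6
tool_pos: [0.6591, -0.1802, 0.2327]
tool_rot: [3.141, 0.0, 1.679]
contact_force: [-0.6, -0.1, -1.4]
opening: 0.062
grip_force: 0.0
```

{"fn": "jog_arm", "kwargs": {
  "plan": [
    [0, 0, -0.4, -0.025, 0.35],
    [0, 0, -0.8, -0.025, 0.35],
    [0, 0, -0.8, -0.025, 0.35],
    [0, 0, -0.8, -0.025, 0.35]
  ]
}}

```text
time: 9.0
tool_pos: [0.6595, -0.1801, 0.1688]
tool_rot: [-3.141, -0.0, 1.643]
contact_force: [0.8, -1.2, 0.3]
opening: 0.0623
grip_force: 0.0
```

```bash
python3 - <<'E'
from h import *
c=cams.calibration("wrist");im=cams.read_camera("wrist");b=cams.read_camera("side")
s=readout.observe();print(s["tool_pos"],s["tool_rot"],s["opening"],s["qpos"])
o=np.zeros((600,800,3),np.uint8);o[:360,:]=cv2.resize(im[40:328],(800,360))[:, :];o[360:600,:400]=cv2.resize(b[130:250,290:490],(400,240));cv2.imwrite("pics/w3.png",o)
for P in[(.659,-.18,.13),(.653,-.09,.136)]:print(P,(proj("wrist",P,c)-[0,40])*1.25)
E
```

```text
[ 0.66052737 -0.18050543  0.17072063] [3.13828132e+00 1.61146200e-03 1.64258194e+00] 0.06235480183257719 [-3.78563959e-01  6.81029456e-01  1.10743857e+00 -9.66188954e-06
  1.34944201e+00 -4.50350132e-01]
(0.659, -0.18, 0.13) [393.39042951 230.71838766]
(0.653, -0.09, 0.136) [394.44569212  26.28444196]
```

View pics/w3.png

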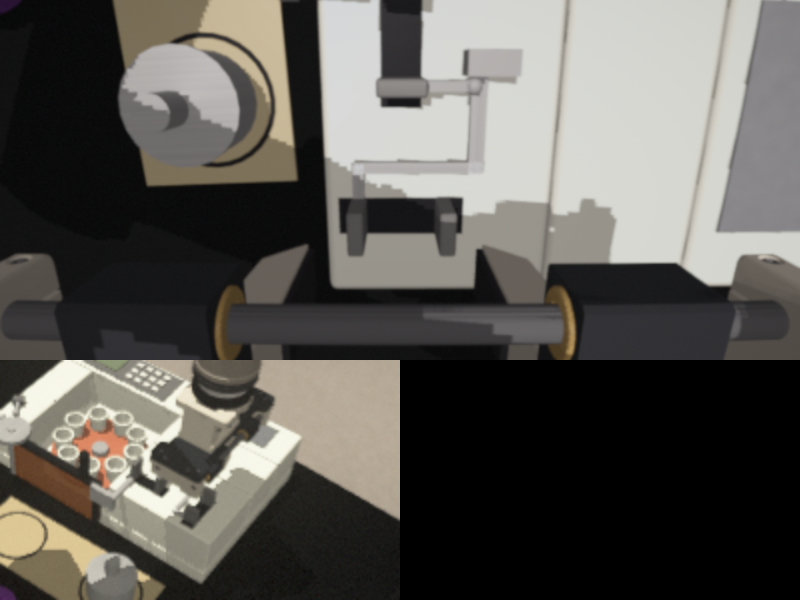

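In the close view the safety tabs' outer edges are at u 348–456, with their middle at ~402 against the tool's midline at ~395. So I shift about 2.5 mm in +x, go down and squeeze.

{"fn": "jog_arm", "kwargs": {
  "plan": [
    [0.03, 0, 0, 0, 0.35],
    [0.03, 0, -0.25, 0, 0.35],
    [0.03, 0, -0.5, 0, 0.35],
    [0.03, 0, -0.65, 0, 0.35],
    [0.03, 0, -0.74, 0, 0.35],
    [0.03, 0, -0.74, 0, 0.35]
  ]
}}

```text
time: 9.7
tool_pos: [0.6619, -0.18, 0.1087]
tool_rot: [-3.141, -0.0, 1.642]
contact_force: [0.2, -0.8, 0.0]
opening: 0.0622
grip_force: 0.0
```

{"fn": "jog_arm", "kwargs": {
  "plan": [
    [0, 0, 0, 0, 0.1],
    [0, 0, 0, 0, -0.35],
    [0, 0, 0, 0, -0.35],
    [0, 0, 0, 0, -0.35],
    [0, 0, 0, 0, -0.35]
  ],
  "squeeze": 20
}}

```text
time: 10.2
tool_pos: [0.6624, -0.1803, 0.1102]
tool_rot: [3.14, 0.001, 1.642]
contact_force: [-2.0, -0.3, 6.3]
opening: 0.0337
grip_force: 20.0
```

Opening is 33.7 mm, so the safety catch is fully squeezed. Open, rise, rotate and move over the bolt catch.

{"fn": "jog_arm", "kwargs": {
  "plan": [
    [0, 0, 0, 0, -0.35],
    [0, 0, 0, 0, 0.35],
    [0, 0, 0, 0, 0.35],
    [0, 0, 0, 0, 0.35],
    [0, 0, 0, 0, 0.35],
    [0, 0, 0.4, 0, 0.35],
    [0, 0, 0.9, 0, 0.35],
    [0, 0, 0.9, 0, 0.35],
    [0, 0, 0.9, 0, 0.35]
  ]
}}

```text
time: 11.1
tool_pos: [0.6624, -0.1802, 0.1821]
tool_rot: [3.139, 0.001, 1.642]
contact_force: [0.2, -1.2, -0.4]
opening: 0.0622
grip_force: 0.0
```

{"fn": "jog_arm", "kwargs": {
  "plan": [
    [0, 0.3, 0, 0.09, 0.35],
    [-0.04, 0.6, 0, 0.18, 0.35],
    [-0.08, 1, 0, 0.27, 0.35],
    [-0.08, 1, 0, 0.36, 0.35],
    [-0.08, 1, 0, 0.45, 0.35],
    [-0.08, 1, 0, 0.54, 0.35],
    [-0.08, 1, 0, 0.63, 0.35],
    [-0.08, 1, 0, 0.72, 0.35],
    [-0.08, 1, 0, 0.81, 0.35],
    [-0.08, 1, 0, 0.9, 0.35],
    [-0.08, 1, 0, 0.99, 0.35],
    [-0.08, 1, 0, 1, 0.35]
  ]
}}

```text
time: 12.3
tool_pos: [0.6548, -0.0999, 0.1792]
tool_rot: [3.14, -0.003, -3.069]
contact_force: [0.6, -0.8, 0.0]
opening: 0.062
grip_force: 0.0
```

{"fn": "jog_arm", "kwargs": {
  "plan": [
    [0, 0.12, 0, 0, 0.35],
    [0, 0.12, 0, 0, 0.35],
    [0, 0.12, 0, 0, 0.35]
  ]
}}

```text
time: 12.6
tool_pos: [0.6555, -0.0899, 0.1809]
tool_rot: [3.141, -0.0, -3.072]
contact_force: [-0.3, 0.2, 0.5]
opening: 0.0621
grip_force: 0.0
```

```bash
python3 - <<'E'
from h import *
c=cams.calibration("wrist");im=cams.read_camera("wrist")
s=readout.observe();print(s["tool_pos"],s["tool_rot"],s["opening"])
cv2.imwrite("pics/w4.png",cv2.resize(im[:360],(800,450)))
for P in[(.662,-.18,.13),(.656,-.0905,.136),(.601,-.009,.148),(*s["tool_pos"][:2],.136)]:print(P,proj("wrist",P,c)*1.25)
E
```

```text
[ 0.65558007 -0.09014693  0.18102029] [ 3.14152812e+00 -1.58424293e-04 -3.07154845e+00] 0.06207880236892766
(0.662, -0.18, 0.13) [217.40714944 275.34529306]
(0.656, -0.0905, 0.136) [396.28136243 280.28814163]
(0.601, -0.009, 0.148) [593.31477293 183.15371034]
(np.float64(0.6555800669192272), np.float64(-0.09014692510256044), 0.136) [397.06881325 279.52596981]
```

View pics/w4.png

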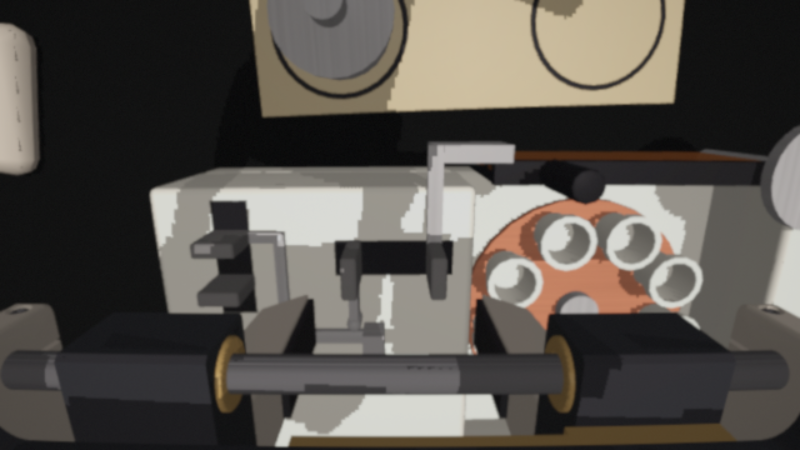

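The safety tabs at (220,245) and (225,290) are visibly closer together. The bolt tabs are at (349,275) and (437,275), with their middle at u=393, so I shift 1.5 mm in −y. The gate knob cap is at (587,186).

{"fn": "jog_arm", "kwargs": {
  "plan": [
    [0, -0.02, -0.2, 0, 0.35],
    [0, -0.02, -0.45, 0, 0.35],
    [0, -0.02, -0.7, 0, 0.35],
    [0, -0.02, -0.86, 0, 0.35],
    [0, -0.02, -0.86, 0, 0.35],
    [0, -0.02, -0.86, 0, 0.35]
  ]
}}

```text
time: 13.25
tool_pos: [0.6559, -0.0922, 0.1128]
tool_rot: [-3.141, 0.001, -3.071]
contact_force: [-0.4, -0.6, 0.2]
opening: 0.0622
grip_force: 0.0
```

{"fn": "jog_arm", "kwargs": {
  "plan": [
    [0, 0, 0, 0, 0.1],
    [0, 0, 0, 0, -0.35],
    [0, 0, 0, 0, -0.35],
    [0, 0, 0, 0, -0.35],
    [0, 0, 0, 0, -0.35]
  ]
}}

```text
time: 13.75
tool_pos: [0.6562, -0.0905, 0.1136]
tool_rot: [3.14, 0.002, -3.07]
contact_force: [0.6, 6.3, 3.2]
opening: 0.0336
grip_force: 20.0
```

Opening is 33.6 mm, so the bolt catch is in too. Release, rise and go to the gate knob.

{"fn": "jog_arm", "kwargs": {
  "plan": [
    [0, 0, 0, 0, -0.35],
    [0, 0, 0, 0, 0.3],
    [0, 0, 0, 0, 0.3],
    [0, 0, 0, 0, 0.3],
    [0, 0, 0, 0, 0.3],
    [0, 0, 0.4, 0, 0.3],
    [0, 0, 0.9, 0, 0.3],
    [0, 0, 0.9, 0, 0.3],
    [0, 0, 0.9, 0, 0.3]
  ]
}}

```text
time: 14.65
tool_pos: [0.656, -0.0923, 0.1854]
tool_rot: [-3.141, 0.002, -3.071]
contact_force: [-0.1, 1.0, -1.3]
opening: 0.0598
grip_force: 0.0
```

{"fn": "jog_arm", "kwargs": {
  "plan": [
    [-0.1, 0.3, 0, -0.09, 0.3],
    [-0.4, 0.6, 0, -0.18, 0.3],
    [-0.66, 1, 0, -0.27, 0.3],
    [-0.66, 1, 0, -0.36, 0.3],
    [-0.66, 1, 0, -0.45, 0.3],
    [-0.66, 1, 0, -0.54, 0.3],
    [-0.66, 1, 0, -0.63, 0.3],
    [-0.66, 1, 0, -0.72, 0.3],
    [-0.66, 1, 0, -0.81, 0.3],
    [-0.66, 1, 0, -0.9, 0.3],
    [-0.66, 1, 0, -0.99, 0.3],
    [-0.66, 1, 0, -1, 0.3]
  ]
}}

```text
time: 15.85
tool_pos: [0.602, -0.0121, 0.1827]
tool_rot: [-3.139, -0.001, 1.64]
contact_force: [-0.4, -0.4, 0.1]
opening: 0.0593
grip_force: 0.0
```

{"fn": "jog_arm", "kwargs": {
  "plan": [
    [0, 0.03, 0, 0, 0.1],
    [0, 0.03, 0, 0, 0.1],
    [0, 0.03, 0, 0, 0.1],
    [0, 0.03, 0, 0, 0.1]
  ]
}}

```text
time: 16.25
tool_pos: [0.6028, -0.0096, 0.1843]
tool_rot: [-3.142, 0.0, 1.643]
contact_force: [-0.2, -0.5, -0.1]
opening: 0.0502
grip_force: 0.0
```

```bash
python3 - <<'E'
from h import *
c=cams.calibration("wrist");im=cams.read_camera("wrist")
s=readout.observe();print(s["tool_pos"],s["tool_rot"],s["opening"],s["qpos"])
cv2.imwrite("pics/w5.png",cv2.resize(im[:360],(800,450)))
for P in[(.656,-.0905,.136),(.603,-.0095,.148),(*s["tool_pos"][:2],.148)]:print(P,proj("wrist",P,c)*1.25)
E
```

```text
[ 0.60278324 -0.00965974  0.18428936] [3.14158666e+00 1.73891469e-05 1.64231954e+00] 0.050497238098684664 [-1.43086311e-01  5.18261373e-01  1.36303190e+00 -1.65036434e-05
  1.26028983e+00 -2.14604479e-01]
(0.656, -0.0905, 0.136) [480.40985588 418.53029222]
(0.603, -0.0095, 0.148) [394.82979509 282.8020812 ]
(np.float64(0.6027832392165936), np.float64(-0.009659736660274922), 0.148) [394.34089889 283.09093354]
```

View pics/w5.png

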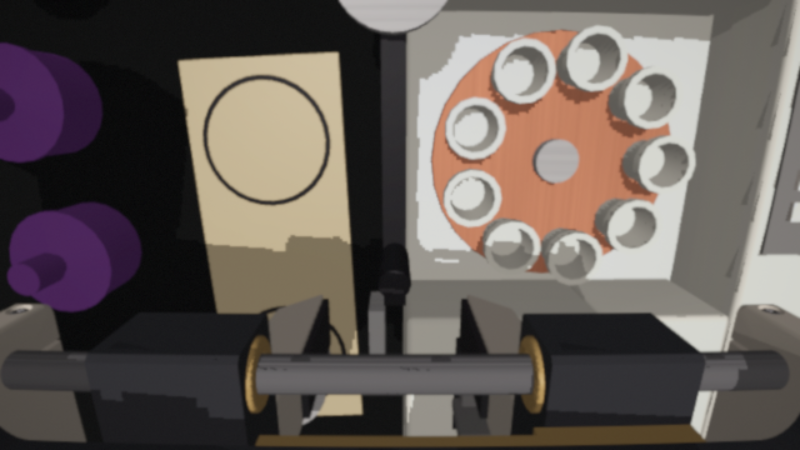

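The knob cap sits at (397,280), midway between the fingers. The bolt end at (378,310) is below tip height. Going down and gripping.

{"fn": "jog_arm", "kwargs": {
  "plan": [
    [0.01, 0, -0.25, 0, 0.1],
    [0.01, 0, -0.5, 0, 0.1],
    [0.01, 0, -0.75, 0, 0.1],
    [0.01, 0, -0.91, 0, 0.1],
    [0.01, 0, -0.91, 0, 0.1],
    [0.01, 0, -0.91, 0, 0.1]
  ]
}}

```text
time: 16.9
tool_pos: [0.6039, -0.0097, 0.112]
tool_rot: [3.141, 0.0, 1.642]
contact_force: [-0.3, -0.2, -0.7]
opening: 0.0504
grip_force: 0.0
```

{"fn": "jog_arm", "kwargs": {
  "plan": [
    [0, 0, 0, 0, -1],
    [0, 0, 0, 0, -1],
    [0, 0, 0, 0, -1],
    [0, 0, 0, 0, -1],
    [0, 0, 0, 0, -1],
    [0, 0, 0, 0, -1]
  ],
  "squeeze": 35
}}

```text
time: 17.5
tool_pos: [0.6031, -0.0098, 0.1117]
tool_rot: [-3.141, 0.0, 1.642]
contact_force: [-2.6, -1.0, 4.2]
opening: 0.0152
grip_force: 35.0
```

```bash
python3 - <<'E'
import numpy as np
# waypoints about hinge derived from knob & yaw 4.1deg
y=np.deg2rad(4.0);R=np.array([[np.cos(y),-np.sin(y)],[np.sin(y),np.cos(y)]])
k=np.array([.6032,-.0095]);H=k-R@[0,-.145];print("hinge",H)
P=lambda a:H+R@(.145*np.array([-np.sin(a),-np.cos(a)]))
bounds=[0,.45,.9,1.2,1.43];
for a,b in zip(bounds,bounds[1:]):
    n=9 if b<1 else 6
    print(a,b,[[*((P(a+(b-a)*i/n)-P(a))/.08).round(2).tolist(),0,round(-(b-a)*i/n/(np.pi/2),2)] for i in range(1,n+1)],P(b).round(4))
E
```

```text
hinge [0.59308531 0.13514679]
0 0.45 [[-0.09, -0.0, 0, -0.03], [-0.18, -0.0, 0, -0.06], [-0.27, 0.0, 0, -0.1], [-0.36, 0.01, 0, -0.13], [-0.45, 0.02, 0, -0.16], [-0.54, 0.04, 0, -0.19], [-0.63, 0.07, 0, -0.22], [-0.71, 0.09, 0, -0.25], [-0.8, 0.13, 0, -0.29]] [5.393e-01 5.000e-04]
0.45 0.9 [[-0.08, 0.04, 0, -0.03], [-0.16, 0.08, 0, -0.06], [-0.24, 0.12, 0, -0.1], [-0.32, 0.17, 0, -0.13], [-0.4, 0.22, 0, -0.16], [-0.47, 0.27, 0, -0.19], [-0.54, 0.33, 0, -0.22], [-0.6, 0.39, 0, -0.25], [-0.67, 0.46, 0, -0.29]] [0.4861 0.0373]
0.9 1.2 [[-0.06, 0.07, 0, -0.03], [-0.12, 0.14, 0, -0.06], [-0.17, 0.21, 0, -0.1], [-0.22, 0.29, 0, -0.13], [-0.26, 0.37, 0, -0.16], [-0.3, 0.45, 0, -0.19]] [0.4619 0.0733]
1.2 1.43 [[-0.03, 0.06, 0, -0.02], [-0.05, 0.13, 0, -0.05], [-0.08, 0.19, 0, -0.07], [-0.1, 0.26, 0, -0.1], [-0.12, 0.33, 0, -0.12], [-0.13, 0.39, 0, -0.15]] [0.4513 0.1048]
```

{"fn": "jog_arm", "kwargs": {
  "plan": [
    [-0.09, 0, 0, -0.03, -1],
    [-0.18, 0, 0, -0.06, -1],
    [-0.27, 0, 0, -0.1, -1],
    [-0.36, 0.01, 0, -0.13, -1],
    [-0.45, 0.02, 0, -0.16, -1],
    [-0.54, 0.04, 0, -0.19, -1],
    [-0.63, 0.07, 0, -0.22, -1],
    [-0.71, 0.09, 0, -0.25, -1],
    [-0.8, 0.13, 0, -0.29, -1]
  ]
}}

```text
time: 18.4
tool_pos: [0.5408, -0.0009, 0.1118]
tool_rot: [3.137, 0.002, 1.184]
contact_force: [5.4, -8.9, -2.7]
opening: 0.0151
grip_force: 35.0
```

{"fn": "jog_arm", "kwargs": {
  "plan": [
    [-0.09, 0.02, 0, -0.03, -1],
    [-0.17, 0.06, 0, -0.06, -1],
    [-0.25, 0.1, 0, -0.1, -1],
    [-0.33, 0.15, 0, -0.13, -1],
    [-0.41, 0.2, 0, -0.16, -1],
    [-0.48, 0.25, 0, -0.19, -1],
    [-0.55, 0.31, 0, -0.22, -1],
    [-0.61, 0.37, 0, -0.25, -1],
    [-0.68, 0.44, 0, -0.29, -1]
  ]
}}

```text
time: 19.3
tool_pos: [0.4857, 0.0355, 0.1117]
tool_rot: [3.14, -0.0, 0.729]
contact_force: [1.6, -3.0, -0.1]
opening: 0.0149
grip_force: 35.0
```

{"fn": "jog_arm", "kwargs": {
  "plan": [
    [-0.06, 0.07, 0, -0.03, -1],
    [-0.12, 0.14, 0, -0.06, -1],
    [-0.17, 0.21, 0, -0.1, -1],
    [-0.22, 0.29, 0, -0.13, -1],
    [-0.26, 0.37, 0, -0.16, -1],
    [-0.3, 0.45, 0, -0.19, -1]
  ]
}}

```text
time: 19.9
tool_pos: [0.4609, 0.0714, 0.1117]
tool_rot: [3.14, 0.001, 0.431]
contact_force: [-2.7, -4.4, 3.7]
opening: 0.0154
grip_force: 35.0
```

{"fn": "jog_arm", "kwargs": {
  "plan": [
    [-0.03, 0.06, 0, -0.02, -1],
    [-0.05, 0.13, 0, -0.05, -1],
    [-0.08, 0.19, 0, -0.07, -1],
    [-0.1, 0.26, 0, -0.1, -1],
    [-0.12, 0.33, 0, -0.12, -1],
    [-0.13, 0.39, 0, -0.15, -1],
    [-0.13, 0.39, 0, -0.15, -1],
    [-0.13, 0.39, 0, -0.15, -1],
    [-0.13, 0.39, 0, -0.15, -1]
  ]
}}

```text
time: 20.8
tool_pos: [0.4497, 0.1027, 0.1117]
tool_rot: [3.141, 0.002, 0.197]
contact_force: [-4.8, -2.5, 6.1]
opening: 0.0153
grip_force: 35.0
```

```bash
python3 - <<'E'
from h import *
s=readout.observe();p=s["tool_pos"][:2];d=p-[.5931,.1351];y=np.deg2rad(4)
b=np.array([np.cos(y)*d[0]+np.sin(y)*d[1],-np.sin(y)*d[0]+np.cos(y)*d[1]])
print(p,np.hypot(*d),"angle",np.arctan2(-b[0],-b[1]),s["contact_force"],s["opening"],s["grip_force"],s["time"])
# pot vs ring check in top view
im=cams.read_camera("top");h=cv2.cvtColor(im,cv2.COLOR_BGR2HSV)
c=cal("top");print("ring px",proj("top",(.522,-.1363,.003)),"lid px expected",proj("top",(.522,-.137,.049)))
x,yv=np.round(proj("top",(.522,-.137,.049))).astype(int)
m=cv2.inRange(h[yv-18:yv+18,x-18:x+18],(0,0,90),(180,45,255));u=cv2.moments(m,True);print("lid px",x-18+u["m10"]/u["m00"],yv-18+u["m01"]/u["m00"],u["m00"])
E
```

```text
[0.4497448  0.10267095] 0.14697740040740478 angle 1.4181392057680104 [-4.81176336 -2.53443955  6.09942862] 0.015336225403543813 35.00194787979126 20.8
ring px [359.46928071 207.07872045] lid px expected [360.86757263 204.52525077]
lid px 360.5352798053528 205.30170316301704 411.0
```

The gate is held at about 1.42 rad (81°), and the pot is still centred in its ring, with the lid within 1 px of where it should be. Handing in.

```bash
python3 -c "
from cell import ticket
print(ticket.hand_in())"
```

```text
the job is handed in; nothing more can be done
None
```

The job is handed in: the pot stands in the park ring, the safety catch and then the bolt catch are fully squeezed, and the arm is holding the gate open at about 81°; the hand-in returned no verdict.

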